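# Kit the parts of an intake pipe for welding

## Task

Lay out the kit for the next intake pipe in the kit tray: the bored flange, hub up, over the steel post, the reducer, wide end down, in the large round pocket, the small sensor bung, collar down, in the small round pocket, and the channel foot, legs down, in the long trough, each seated flat on the bottom of its nest. Set each part down, do not drop or fling it, and leave the blank (solid) flange and the straight pipe stub where they lie: they are not part of this job.

Things in the scene. Friction and masses are not known exactly. Their poses are not given: they have to be found in the camera images.
- flange: weld-neck flange of bare steel with a through bore, lying hub up: round base 70 mm across and 10 mm thick with four small bolt holes, round hub 48 mm across above it up to 26 mm height, bore 38 mm across. Origin: centre of the underside, z up. About 0.3 kg; grip it across the hub
- reducer: concentric pipe reducer of bare steel, open at both ends, standing wide end down: 60 mm across for the lowest 12 mm, tapering to 41 mm across at 33 mm height, then straight up to 56 mm. Origin: centre of the underside, z up. About 0.2 kg; grip it across the narrow straight top
- bung: small steel sensor bung (weld-in boss), standing collar down: collar 34 mm across and 8 mm high, above it a plain round neck 26 mm across up to 28 mm height, bore 16 mm. Origin: centre of the underside, z up. About 0.09 kg
- channel: mounting foot: a steel U-channel lying legs down, 80 mm long (its x axis), 40 mm wide (y), 30 mm high, 4 mm wall, a short dark slot in its top. Origin: centre of the underside, z up. About 0.23 kg; either way round is right
- blank_flange: look-alike that stays: same outline as the flange (base 70 mm, hub 48 mm, 26 mm high) but solid, the top of its hub is closed. Origin: centre of the underside
- stub: look-alike that stays: straight pipe stub of bare steel, 60 mm across over its whole height of 56 mm, open at both ends. Origin: centre of the underside
- nest_post: nest for the flange: grey 104 mm square block, one of four set 110 mm apart, two by two, in the fixed kit tray (12 mm rim). Origin: centre of its underside, z up, seat surface 8 mm above it. An upright steel post 22 mm across in its middle, its tapered top 26 mm above the seat; the flange's bore goes over it (8 mm play all round)
- nest_large: nest for the reducer: grey 104 mm square block, one of four set 110 mm apart, two by two, in the fixed kit tray (12 mm rim). Origin: centre of its underside, z up, seat surface 8 mm above it. A large round pocket: white ring wall 8 mm high above the seat, 76 mm across inside, 84 mm outside, centred
- nest_small: nest for the bung: grey 104 mm square block, one of four set 110 mm apart, two by two, in the fixed kit tray (12 mm rim). Origin: centre of its underside, z up, seat surface 8 mm above it. A small round pocket: white ring wall 8 mm high above the seat, 52 mm across inside, 60 mm outside, centred
- nest_trough: nest for the channel: grey 104 mm square block, one of four set 110 mm apart, two by two, in the fixed kit tray (12 mm rim). Origin: centre of its underside, z up, seat surface 8 mm above it. A rectangular trough: white walls 8 mm high above the seat, inside 96 mm long (along its x axis) and 58 mm wide (y), centred
There are look-alikes about, which are no part of the job. Leave any green or yellow look-alike of the channel alone. Leave any black look-alike of the flange alone.

How it is judged:
At the end, for the whole second after the job is handed in: All four parts rest upright (0.1 rad), released and still (0.02 m/s), on the seats of their own nests (origin 5 to 11 mm above the nest's): flange, reducer and bung within 12 mm of centre, the channel within 13 mm along and across its trough and 0.35 rad of its direction (horizontal distance between flange and nest_post below 0.012 m and z of flange in the frame of nest_post between 0.005 and 0.011 m and angle between each of flange, reducer, bung, channel's own z axis and vertical below 0.1 rad and linear speed of each of flange, reducer, bung, channel below 0.02 m/s and horizontal distance between reducer and nest_large below 0.012 m and z of reducer in the frame of nest_large between 0.005 and 0.011 m and horizontal distance between bung and nest_small below 0.012 m and z of bung in the frame of nest_small between 0.005 and 0.011 m and x of channel in the frame of nest_trough between -0.013 and 0.013 m and y of channel in the frame of nest_trough between -0.013 and 0.013 m and angle between the x axis of channel and the x axis of nest_trough, either way round below 0.35 rad and z of channel in the frame of nest_trough between 0.005 and 0.011 m); the robot touches nothing.
It fails at once if the blank flange or the straight stub is shifted by more than 15 mm (distance of any of blank_flange, stub from where it was at the start of the episode above 0.015 m).
It fails at once if a part of the kit is dropped or flung: it moves faster than 0.8 m/s (a fall of more than 30 mm) while no finger touches it ((contact force between the fingers and flange below 0.05 N and linear speed of flange above 0.8 m/s) or (contact force between the fingers and reducer below 0.05 N and linear speed of reducer above 0.8 m/s) or (contact force between the fingers and bung below 0.05 N and linear speed of bung above 0.8 m/s) or (contact force between the fingers and channel below 0.05 N and linear speed of channel above 0.8 m/s)).
It also fails if it takes over 115 s, if anything falls off the work surface, if the arm or the gripper's body presses on something with over 40 N, if the wrist force passes 120 N, or if a joint passes its speed limit or range.

## Robot

A 6-joint arm with a two-finger parallel gripper is mounted at the origin on the work surface. World frame = base frame: x ahead of the robot, y to its left, z up, the work surface at z = 0. Lengths are in m, angles in rad, forces in N, time in s.
With the tool pointing down it reaches from about 0.35 to 0.85 m from the base axis. Payload 8.1 kg.
Tool frame: the origin (TCP) lies between the finger pads; the fingertips stand 11 mm ahead of it and the grasp point (between the pads) lies 8 mm behind it (robot.tips_ahead is the distance from the TCP to the fingertips, in m); z points along the fingers, y is the line along which they close (so a half turn about z gives the same grasp; the last joint's range is limited). The gripper opens to 93 mm and grips with 3 to 60 N. Pads are 15 mm wide; open, the fingers measure 128 mm over their backs; the gripper's body (75 mm by 188 mm) begins 65 mm behind the grasp point.
Start: joints at [1.074, 0.13, 1.488, -0, 1.523, -0.085], TCP at [0.24, 0.55, 0.23] pointing down, gripper open.
Joint ranges: [-2.96, 2.96], [-0.89, 2.26], [0.02, 2.5], [-1.34, 4.48], [0, 2.73], [-2.66, 2.66]. Speed limits (rad/s): [2.39, 2.39, 2.79, 3.14, 3.14, 3.14].

## Interface

Orientations are given as a rotation vector (axis times angle).
In Python, from plant import robot gives the robot as it stands. The module is installed in compiled form; this text tells all that it offers.
- The arm moves only by the tool move_arm, never from a script. Its argument "deltas" is one flat list of numbers, 7 for each row, row after row: the shift along the tool's x, y, z in m, then the turn, a rotation vector about the tool's x, y, z in rad, then the opening, from 0 (shut) to 1 (fully open). A call has 1 to 12 rows; each row is the pose to reach, as a shift and turn from the pose commanded when the call began, along the tool's axes at that moment; what a row does not reach only later rows make up. A row lasts 1/8 s, in which the tool goes at most 62.5 mm and 10.7 degrees, less where a joint would pass 70% of its speed; a pose out of reach is approached as far as the arm can. A call with a gripper value outside its range is refused whole. The fingers move at their own pace and stop on an object; "squeeze" is the grip in N (left out, the last holds). Time passes only in rows, so rows that repeat a pose let the fingers close. It gives the time, the measured TCP pose, the force, the opening and the grip force at its end, in the units of the state.
- robot.read_state(): the state, without advancing time (a new reading comes with each control period).
- robot.read_camera(name): name is "side" or "top" or "wrist"; returns (picture, depth): 400x640x3 uint8, red, green, blue; 400x640 float32, m along the optical axis (not along the pixel's ray), 0 where there is no reading.
- robot.camera_model(name): a dict with "K" (3x3 intrinsics, pixels), "R" (3x3) and "t" (3): a world point X has camera coordinates R X + t; the wrist camera has in their place "tool_from_camera" (4x4, takes a point from camera to tool coordinates, whose origin is the TCP and whose axes are the flange's). Camera axes: x right, y down, z forward; pixel columns grow to the right and rows downward; lengths in m; the calibration is good to about 2 mm. The wrist camera is an equidistant fisheye: a pixel r from the principal point sees the ray r / f radians off the axis. A picture is of the moment at which its call begins: read the wrist's pose just before it. camera_model takes no time and is no camera call.
- robot.close_job(): hands the job in; it is judged then, once.
Trained networks look in the newest picture that a camera, given by its name, has taken for a name from the list of things; names that differ only in an ending like _2 or _b are one class to them, and where a whole thing is asked for, a point or a joint stands for the part that bears it (a point fixed in the world has none). Each returns a list of dicts, best first, with "confidence" (0 to 1); they miss things now and then, are a little off and sometimes report something else, mostly with a low value. They report only what shows in the picture. A call takes as long as a camera call. They do not tell look-alikes from the thing itself.
- robot.recognise(camera, label): "uv" ([column, row] in pixels, amid what is visible of it).
The state is a dict: "t": time; "q": joint angles; "dq": joint speeds; "joint_torque": joint torques, N m; "tool_pos": TCP position; "orientation": TCP orientation; "force": force on the tool from outside, world axes, zero at the start; "wrist_torque": the same for the moment, N m; "opening": finger opening in m; "gripper_force": force on a finger pad.
Only numpy, scipy, OpenCV 4.12 (cv2) and the standard library are available. Lean on these libraries where they do the work, as an engineer would, in place of code of your own. Each camera call takes 0.05 s, during which the arm holds its last target. There are 200 camera calls.

## Working session

There is one attempt and no reset: what is moved stays moved. The work goes in short steps, Python scripts to look and compute and a tool call to move; the robot and the scene stay as the last step left them, time stands still between calls to the robot, and variables do not carry over. Pictures are saved under pics/ and viewed, at most 14 in all, crops included, and the job is handed in when it is done.

Besides the shell and the picture viewer there is one more tool, called after "Request:" as name(argument=value, ...) on one line, values as JSON. move_arm: Moves the arm, as the interface text tells. Its arguments: {"type":"object","properties":{"deltas":{"type":"array","items":{"type":"number"}},"squeeze":{"type":"number"}},"required":["deltas"]}

```bash
mkdir -p pics
cat > h.py <<'E'
import numpy as np, cv2
from plant import robot
def snap(c,fn=None):
    p,d=robot.read_camera(c)
    np.savez('last_%s.npz'%c,p=p,d=d)
    if fn: cv2.imwrite('pics/'+fn,p[:,:,::-1])
    return p,d
def cloud(c,d):
    m=robot.camera_model(c);K=m['K'];v,u=np.mgrid[:400,:640]
    X=np.stack([(u-K[0,2])/K[0,0]*d,(v-K[1,2])/K[1,1]*d,d],-1)
    return (X-m['t'])@m['R']
E
python3 - <<'E'
from h import *
s=robot.read_state();print(s['t'],s['tool_pos'],s['orientation'],s['opening'])
for c in('top','side'):
    p,d=snap(c,c+'0.png')
    m=robot.camera_model(c);print(c,m['K'],-m['R'].T@m['t'])
E
```

```text
0.0 [0.23987958 0.54935181 0.22858298] [-6.42160479e-01 -3.07474641e+00  2.84553195e-03] 0.09306232143155929
top [[466.22339799   0.         320.32017779]
 [  0.         466.22339799 197.62586838]
 [  0.           0.           1.        ]] [ 0.40744981 -0.05570492  1.2438016 ]
side [[379.9154656    0.         321.9154868 ]
 [  0.         379.9154656  189.59236625]
 [  0.           0.           1.        ]] [-0.03021087 -0.57007985  0.55463801]
```

View pics/top0.png

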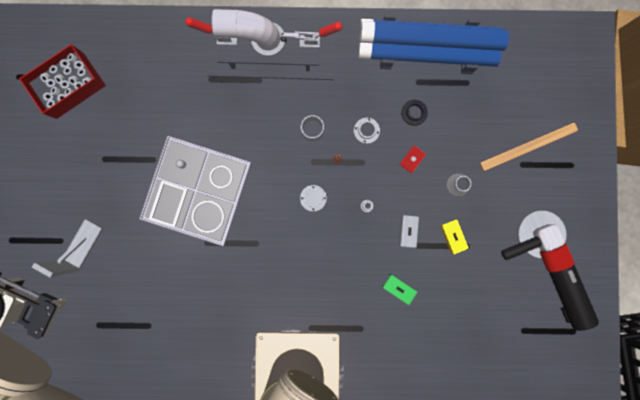

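View pics/side0.png

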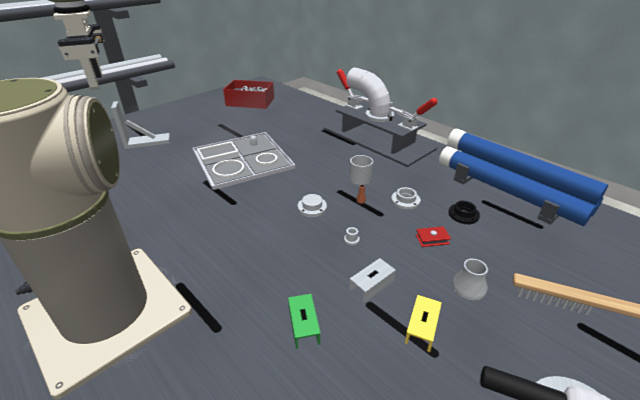

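The top picture shows these candidates:
- **Flange:** bored at (367,130), solid at (313,198), black at (414,112).
- **Reducer:** tapered at (459,184), straight stub at (312,127).
- **Bung:** (367,206).
- **Channel:** steel at (410,231), yellow at (455,237), green at (400,290).
- **Nests:** post (180,164), small (221,177), large (208,216), trough (167,202).

My picks are 367,130; 459,184; 367,206; and 410,231. I'll check them in one crop.

Run:
```python
from h import *
L=np.load('last_top.npz');p,d=L['p'],L['d'];X=cloud('top',d)
a=cv2.resize(p[95:255,290:480],None,fx=3,fy=3,interpolation=2);b=cv2.resize(p[130:250,135:255],None,fx=3,fy=3,interpolation=2)
b=cv2.copyMakeBorder(b,0,a.shape[0]-b.shape[0],0,0,0);b=b[:,:230] if 0 else b
cv2.imwrite('pics/crop.png',cv2.resize(np.hstack([a,b]),(798,412))[:,:,::-1])
def obj(n,u,v,r,z0,z1):
    W=X[v-r:v+r+1,u-r:u+r+1].reshape(-1,3);W=W[(W[:,2]>z0)&(W[:,2]<z1)]
    xy=W[:,:2].astype(np.float32)
    c,R=cv2.minEnclosingCircle(xy);q=cv2.minAreaRect(xy*1000)
    print(n,len(xy),'circ',np.round(c,4),round(R,4),'mean',xy.mean(0).round(4),'rect',np.round(q[0],1),np.round(q[1],1),round(q[2],1),'zmed',np.median(W[:,2]).round(4),W[:,2].max().round(4))
obj('flange hub',367,130,16,.018,.035)
obj('flange all',367,130,20,.005,.035)
obj('reducer top',459,184,18,.045,.07)
obj('reducer all',459,184,22,.006,.07)
obj('bung top',367,206,10,.018,.04)
obj('bung all',367,206,12,.004,.04)
obj('channel',410,231,22,.02,.04)
obj('blank',313,198,20,.018,.035)
obj('stub',312,127,18,.045,.07)
obj('post',180,164,10,.025,.06)
obj('tray',195,191,62,.004,.06)
print('table z',np.median(X[250:280,300:340,2]),'seat z',np.median(X[212:220,204:212,2]),np.median(X[198:206,164:170,2]))
```

```text
flange hub 114 circ [ 0.646 -0.177] 0.024 mean [ 0.6454 -0.1769] rect [ 646.  -176.7] [44.8 46.9] 43.1 zmed 0.0247 0.0307
flange all 416 circ [ 0.6456 -0.1854] 0.0688 mean [ 0.6446 -0.1773] rect [ 647.5 -186.4] [103.7  96.6] 3.7 zmed 0.0111 0.0307
reducer top 85 circ [ 0.504  -0.4198] 0.0208 mean [ 0.503 -0.419] rect [ 504.4 -419.6] [39.6 40.3] 19.7 zmed 0.0552 0.0624
reducer all 338 circ [ 0.519  -0.4315] 0.0597 mean [ 0.5034 -0.4138] rect [ 516.5 -433.5] [ 79.6 104.8] 18.6 zmed 0.028 0.0624
bung top 50 circ [ 0.4447 -0.1789] 0.013 mean [ 0.445  -0.1789] rect [ 444.3 -179. ] [23.6 24.3] 0.7 zmed 0.0275 0.0353
bung all 111 circ [ 0.4449 -0.1789] 0.0415 mean [ 0.4452 -0.1778] rect [ 445.  -181.5] [58.9 63.4] 3.8 zmed 0.0144 0.0353
channel 493 circ [ 0.38   -0.2867] 0.0433 mean [ 0.38  -0.288] rect [ 379.9 -288.3] [41.1 79.8] 85.7 zmed 0.0301 0.038
blank 261 circ [ 0.4634 -0.0371] 0.0239 mean [ 0.4635 -0.0368] rect [463.7 -36.9] [45.4 46.4] 72.4 zmed 0.0257 0.033
stub 114 circ [ 0.6451 -0.0322] 0.0302 mean [ 0.6456 -0.0328] rect [645. -32.] [59.4 56.7] 0.7 zmed 0.0546 0.0613
post 58 circ [0.5488 0.3117] 0.0114 mean [0.5475 0.3108] rect [547.2 311.3] [18.5 21.8] 0.1 zmed 0.0343 0.0412
tray 7343 circ [0.4809 0.2797] 0.2248 mean [0.4786 0.2755] rect [478.5 278.7] [331.6 332.1] 1.1 zmed 0.0107 0.0412
table z -7.55195120182326e-05 seat z 0.010340831026050377 0.010917608747410714
```

View pics/crop.png

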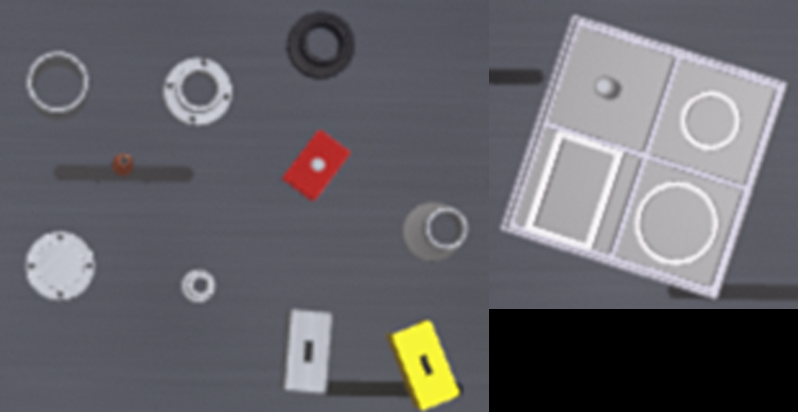

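The crop confirms the picks: bored flange, tapered reducer, bung, and steel channel with a dark slot. Next I'll measure the nests.

Run:
```python
from h import *
L=np.load('last_top.npz');p,d=L['p'],L['d']
m=robot.camera_model('top');K=m['K'];C=-m['R'].T@m['t']
def ray(uv,z):
    uv=np.asarray(uv,float);r=np.c_[(uv[:,0]-K[0,2])/K[0,0],(uv[:,1]-K[1,2])/K[1,1],np.ones(len(uv))]@m['R']
    return (C+r*((z-C[2])/r[:,2])[:,None])[:,:2]
g=p.min(2);sub=np.zeros_like(g);sub[130:250,135:255]=g[130:250,135:255]
for th in(215,):
    n,lab,st,ce=cv2.connectedComponentsWithStats((sub>th).astype(np.uint8))
    for i in range(1,n):
        if st[i,4]<40: continue
        v,u=np.where(lab==i);w=ray(np.c_[u,v],.018);xy=(w*1000).astype(np.float32)
        print(th,st[i],'mean',xy.mean(0).round(1),'rect',[np.round(a,1) for a in cv2.minAreaRect(xy)])
print(np.percentile(sub[150:240,160:230],[10,50,80,90,95]))
```

```text
215 [210 166  22  22  98] mean [515.4 207.1] rect [array([515.8, 208.1]), array([55.7, 55.4]), np.float64(1.3)]
215 [149 181  38  46 317] mean [442.5 345.8] rect [array([443.2, 345.7]), array([ 70.3, 108.9]), np.float64(73.1)]
215 [192 201  32  32 144] mean [411.  239.7] rect [array([410.1, 239.8]), array([81.5, 81.4]), np.float64(1.3)]
[155. 177. 184. 203. 227.]
```

```bash
cat >> h.py <<'E'
from scipy.spatial.transform import Rotation as Ro
def go(x,y,z,al):
    "prints tool-frame shift and z-turn to reach world TCP pose with tool x at heading al (deg), pointing down"
    s=robot.read_state();R=Ro.from_rotvec(s['orientation']).as_matrix()
    a=np.radians(al);T=np.c_[[np.cos(a),np.sin(a),0],[np.sin(a),-np.cos(a),0],[0,0,-1]]
    print('t',round(s['t'],2),'pos',s['tool_pos'].round(4),'shift',(R.T@(np.array([x,y,z])-s['tool_pos'])).round(4),'turn',Ro.from_matrix(R.T@T).as_rotvec().round(3),'open',round(s['opening'],4))
E
python3 -c "
from h import *
go(.645,-.177,.15,180)"
```

```text
t 0.1 pos [0.2399 0.5494 0.2287] shift [-0.662  -0.5034  0.0794] turn [-0.002 -0.    -0.412] open 0.0932
```

Request:
move_arm(deltas=[-0.662, -0.503, 0, 0, 0, -0.412, 0.8, -0.662, -0.503, 0, 0, 0, -0.412, 0.8, -0.662, -0.503, 0, 0, 0, -0.412, 0.8, -0.662, -0.503, 0, 0, 0, -0.412, 0.8, -0.662, -0.503, 0, 0, 0, -0.412, 0.8, -0.662, -0.503, 0, 0, 0, -0.412, 0.8, -0.662, -0.503, 0.079, 0, 0, -0.412, 0.8, -0.662, -0.503, 0.079, 0, 0, -0.412, 0.8, -0.662, -0.503, 0.079, 0, 0, -0.412, 0.8, -0.662, -0.503, 0.079, 0, 0, -0.412, 0.8, -0.662, -0.503, 0.079, 0, 0, -0.412, 0.8, -0.662, -0.503, 0.079, 0, 0, -0.412, 0.8], squeeze=25)

```text
t: 1.6
tool_pos: [0.6013, -0.0979, 0.1656]
orientation: [0.0, -3.141, -0.0]
force: [1.3, 0.4, -0.2]
opening: 0.074
gripper_force: 0.0
```

Request:
move_arm(deltas=[-0.022, -0.04, 0, 0, 0, 0, 0.8, -0.03, -0.055, 0.015, 0, 0, 0, 0.8, -0.03, -0.055, 0.015, 0, 0, 0, 0.8, -0.03, -0.055, 0.015, 0, 0, 0, 0.8])

```text
t: 2.1
tool_pos: [0.6304, -0.1501, 0.1513]
orientation: [0.001, -3.141, -0.001]
force: [-1.4, 0.7, -0.8]
opening: 0.0748
gripper_force: 0.0
```

```bash
python3 -c "
from h import *
go(.645,-.177,.15,180)
s=robot.read_state();p,d=snap('wrist','w1.png');print(robot.camera_model('wrist'))"
```

```text
t 2.1 pos [ 0.6304 -0.1501  0.1513] shift [-0.0146 -0.0269  0.0012] turn [ 0.001 -0.001  0.001] open 0.0748
{'K': array([[309.70691629,   0.        , 322.74311795],
       [  0.        , 309.70691629, 197.89329545],
       [  0.        ,   0.        ,   1.        ]]), 'tool_from_camera': array([[ 2.40929751e-04, -9.56152188e-01, -2.92870167e-01,
         8.08124674e-02],
       [ 9.99999965e-01,  1.97727180e-04,  1.77117621e-04,
        -1.24549593e-03],
       [-1.11443009e-04, -2.92870199e-01,  9.56152202e-01,
        -1.55223561e-01],
       [ 0.00000000e+00,  0.00000000e+00,  0.00000000e+00,
         1.00000000e+00]])}
```

View pics/w1.png

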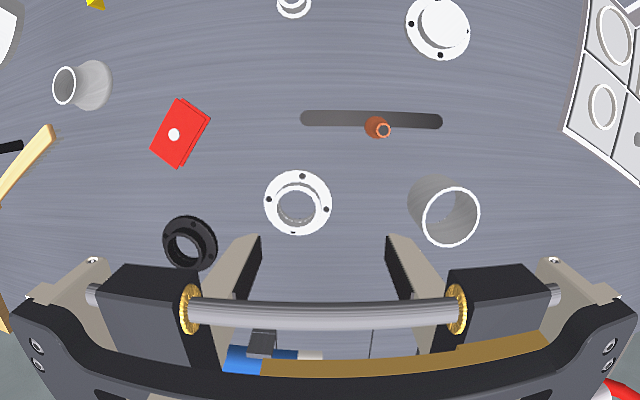

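The wrist view shows the flange at (298,203), with the black ring at (189,242) and the stub at (450,215) beside it. I'll refine the position from depth.

```bash
cat >> h.py <<'E'
def wcloud(d,s):
    m=robot.camera_model('wrist');K=m['K'];v,u=np.mgrid[:400,:640]
    a=(u-K[0,2])/K[0,0];b=(v-K[1,2])/K[1,1];t=np.hypot(a,b)+1e-9
    k=np.tan(t)/t*d;X=np.stack([a*k,b*k,d],-1);M=m['tool_from_camera']
    X=X@M[:3,:3].T+M[:3,3]
    return X@Ro.from_rotvec(s['orientation']).as_matrix().T+s['tool_pos']
def wobj(x,y,r,z0,z1,s,d):
    X=wcloud(d,s).reshape(-1,3);X=X[(d.ravel()>0)&(np.hypot(X[:,0]-x,X[:,1]-y)<r)&(X[:,2]>z0)&(X[:,2]<z1)]
    xy=X[:,:2].astype(np.float32)
    print('n',len(xy),'rect',[np.round(q,1) for q in cv2.minAreaRect(xy*1000)],'circ',np.round(cv2.minEnclosingCircle(xy),4) if 0 else cv2.minEnclosingCircle(xy),'z',np.median(X[:,2]).round(4))
E
python3 -c "
from h import *
s=robot.read_state();d=np.load('last_wrist.npz')['d']
wobj(.645,-.177,.035,.019,.04,s,d)
wobj(.645,-.177,.06,.005,.04,s,d)"
```

```text
n 827 rect [array([ 646.3, -177. ]), array([46.5, 46.3]), np.float64(89.9)] circ ((0.6462342739105225, -0.17692869901657104), 0.024151653051376343) z 0.0263
n 2700 rect [array([ 646., -177.]), array([68.8, 68.5]), np.float64(0.3)] circ ((0.6463994979858398, -0.17713424563407898), 0.03533097356557846) z 0.0113
```

Request:
move_arm(deltas=[-0.016, -0.027, 0.03, 0, 0, 0, 0.8, -0.016, -0.027, 0.07, 0, 0, 0, 0.8, -0.016, -0.027, 0.105, 0, 0, 0, 0.8, -0.016, -0.027, 0.127, 0, 0, 0, 0.8, -0.016, -0.027, 0.127, 0, 0, 0, 0.8, -0.016, -0.027, 0.127, 0, 0, 0, 0.4, -0.016, -0.027, 0.127, 0, 0, 0, 0.3, -0.016, -0.027, 0.127, 0, 0, 0, 0.3, -0.016, -0.027, 0.127, 0, 0, 0, 0.3, -0.016, -0.027, 0.127, 0, 0, 0, 0.3], squeeze=25)

```text
t: 3.4
tool_pos: [0.6478, -0.178, 0.0258]
orientation: [-0.0, 3.14, -0.0]
force: [-1.2, 1.8, 5.5]
opening: 0.0477
gripper_force: 25.0
```

Request:
move_arm(deltas=[0, 0, -0.03, 0, 0, 0, 0.3, 0, 0, -0.08, 0, 0, 0, 0.3, 0, 0, -0.12, 0, 0, 0, 0.3, 0.01, 0.05, -0.12, 0, 0, 0, 0.3, 0.02, 0.1, -0.12, 0, 0, 0, 0.3, 0.03, 0.15, -0.12, 0, 0, 0, 0.3, 0.04, 0.2, -0.12, 0, 0, 0, 0.3, 0.05, 0.25, -0.12, 0, 0, 0, 0.3, 0.06, 0.3, -0.12, 0, 0, 0, 0.3, 0.07, 0.35, -0.12, 0, 0, 0, 0.3, 0.08, 0.4, -0.12, 0, 0, 0, 0.3, 0.09, 0.45, -0.12, 0, 0, 0, 0.3])

```text
t: 4.9
tool_pos: [0.5559, 0.2733, 0.1439]
orientation: [0.0, -3.141, 0.001]
force: [0.4, -0.6, -2.0]
opening: 0.0477
gripper_force: 25.0
```

Request:
move_arm(deltas=[0.007, 0.035, 0, 0, 0, 0, 0.3, 0.009, 0.04, 0, 0, 0, 0, 0.3, 0.009, 0.04, 0, 0, 0, 0, 0.3, 0.009, 0.04, 0, 0, 0, 0, 0.3])

```text
t: 5.4
tool_pos: [0.548, 0.3107, 0.1441]
orientation: [-0.002, -3.141, 0.001]
force: [-0.0, -0.5, -2.5]
opening: 0.048
gripper_force: 25.0
```

```bash
python3 -c "
from h import *
go(.549,.312,.15,180);s=robot.read_state();print(s['gripper_force'],s['force'])
p,d=snap('wrist','w2.png')
X=wcloud(d,s)
r=(X[...,2]>.028)&(X[...,2]<.06)&(np.hypot(X[...,0]-.548,X[...,1]-.312)<.03);print(r.sum())
wobj(.515,.208,.05,.013,.03,s,d);wobj(.41,.24,.055,.013,.03,s,d)"
```

```text
t 5.4 pos [0.548  0.3107 0.1441] shift [-0.001   0.0013 -0.0059] turn [-0.001 -0.    -0.001] open 0.048
24.999035100918263 [-0.00847235 -0.49977426 -2.4821598 ]
0
n 917 rect [array([518.7, 208. ]), array([82.7, 97.6]), np.float64(1.8)] circ ((0.5146096348762512, 0.20789380371570587), 0.04903791844844818) z 0.0186
n 1367 rect [array([408.5, 241.8]), array([96.2, 90.1]), np.float64(72.7)] circ ((0.4047274589538574, 0.24050372838974), 0.0522489957511425) z 0.0186
```

View pics/w2.png

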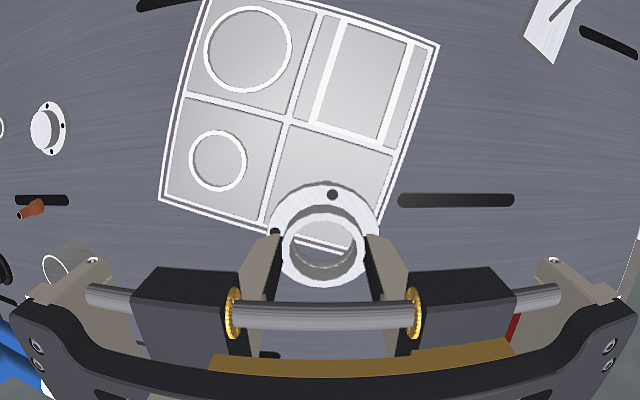

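The flange is held level, and the ring tops read z = 0.0186, so the seat is at about 0.0105. Lowering it over the post.

Request:
move_arm(deltas=[-0.001, 0.001, 0.03, 0, 0, 0, 0.3, -0.001, 0.001, 0.05, 0, 0, 0, 0.3, -0.001, 0.001, 0.065, 0, 0, 0, 0.3, -0.001, 0.001, 0.08, 0, 0, 0, 0.3, -0.001, 0.001, 0.09, 0, 0, 0, 0.3, -0.001, 0.001, 0.098, 0, 0, 0, 0.3, -0.001, 0.001, 0.103, 0, 0, 0, 0.3, -0.001, 0.001, 0.106, 0, 0, 0, 0.3, -0.001, 0.001, 0.106, 0, 0, 0, 0.3])

```text
t: 6.58
tool_pos: [0.5488, 0.313, 0.0384]
orientation: [-0.0, 3.141, 0.0]
force: [0.4, 0.4, -1.9]
opening: 0.048
gripper_force: 25.0
```

Request:
move_arm(deltas=[0, 0, 0.0015, 0, 0, 0, 0.3, 0, 0, 0.002, 0, 0, 0, 0.3, 0, 0, 0.002, 0, 0, 0, 0.55, 0, 0, 0.002, 0, 0, 0, 0.75, 0, 0, 0.002, 0, 0, 0, 0.8, 0, 0, 0, 0, 0, 0, 0.8, 0, 0, -0.03, 0, 0, 0, 0.8, 0, 0, -0.08, 0, 0, 0, 0.8, 0, 0, -0.13, 0, 0, 0, 0.8, 0, 0, -0.16, 0, 0, 0, 0.8])

```text
t: 7.82
tool_pos: [0.5497, 0.3135, 0.2021]
orientation: [-0.0, 3.138, 0.003]
force: [0.4, 1.1, 0.2]
opening: 0.0745
gripper_force: 0.0
```

```bash
python3 -c "
from h import *
go(.504,-.4195,.18,180);s=robot.read_state()
p,d=snap('wrist')
wobj(.548,.312,.033,.03,.045,s,d)
p,d=snap('wrist') if 0 else (p,d)
d=np.load('last_wrist.npz')['d'];wobj(.548,.312,.04,.018,.06,s,d)"
```

```text
t 7.83 pos [0.5497 0.3135 0.2021] shift [ 0.046  -0.733   0.0207] turn [0.002 0.004 0.   ] open 0.0745
n 968 rect [array([546.9, 311.8]), array([46.7, 47.1]), np.float64(0.8)] circ ((0.5470353960990906, 0.31182605028152466), 0.02410072088241577) z 0.0365
n 2528 rect [array([546.9, 312. ]), array([68.9, 69.2]), np.float64(37.1)] circ ((0.5472550988197327, 0.3118685781955719), 0.0354001559317112) z 0.0221
```

Request:
move_arm(deltas=[0.004, -0.06, 0, 0, 0, 0, 0.8, 0.008, -0.12, 0, 0, 0, 0, 0.8, 0.012, -0.18, 0, 0, 0, 0, 0.8, 0.015, -0.24, 0, 0, 0, 0, 0.8, 0.02, -0.3, 0, 0, 0, 0, 0.8, 0.023, -0.36, 0, 0, 0, 0, 0.8, 0.027, -0.42, 0, 0, 0, 0, 0.8, 0.03, -0.48, 0, 0, 0, 0, 0.8, 0.034, -0.54, 0, 0, 0, 0, 0.8, 0.038, -0.6, 0, 0, 0, 0, 0.8, 0.042, -0.66, 0, 0, 0, 0, 0.8, 0.044, -0.69, 0, 0, 0, 0, 0.8])

```text
t: 9.38
tool_pos: [0.5038, -0.38, 0.1978]
orientation: [-0.004, -3.141, 0.0]
force: [0.2, 0.1, -0.4]
opening: 0.0746
gripper_force: 0.0
```

```bash
python3 -c "
from h import *
go(.504,-.4195,.046,180);s=robot.read_state()
p,d=snap('wrist')
wobj(.504,-.4195,.03,.05,.07,s,d)
wobj(.38,-.288,.06,.024,.04,s,d);wobj(.445,-.179,.03,.02,.04,s,d)"
```

```text
t 9.38 pos [ 0.5038 -0.38    0.1978] shift [-0.0004 -0.0394  0.1519] turn [-0.    -0.    -0.002] open 0.0746
n 457 rect [array([ 503.6, -420.2]), array([40.2, 40.7]), np.float64(0.1)] circ ((0.5036821961402893, -0.4199506640434265), 0.021199984475970268) z 0.0559
n 2734 rect [array([ 379.7, -288.9]), array([41.4, 81.3]), np.float64(85.1)] circ ((0.3799093961715698, -0.2881423532962799), 0.04518323764204979) z 0.0302
n 282 rect [array([ 444.8, -180.4]), array([25.2, 24.7]), np.float64(54.7)] circ ((0.44451743364334106, -0.18015515804290771), 0.013513512909412384) z 0.0273
```

Request:
move_arm(deltas=[0, -0.04, 0.03, 0, 0, 0, 0.8, 0, -0.04, 0.08, 0, 0, 0, 0.8, 0, -0.04, 0.12, 0, 0, 0, 0.8, 0, -0.04, 0.145, 0, 0, 0, 0.8, 0, -0.04, 0.151, 0, 0, 0, 0.8, 0, -0.04, 0.151, 0, 0, 0, 0.8, 0, -0.04, 0.151, 0, 0, 0, 0.4, 0, -0.04, 0.151, 0, 0, 0, 0.25, 0, -0.04, 0.151, 0, 0, 0, 0.25, 0, -0.04, 0.151, 0, 0, 0, 0.25, 0, -0.04, 0.151, 0, 0, 0, 0.25], squeeze=25)

```text
t: 10.8
tool_pos: [0.5051, -0.4174, 0.048]
orientation: [-0.0, 3.141, -0.001]
force: [0.2, -0.7, 3.0]
opening: 0.0409
gripper_force: 25.0
```

Request:
move_arm(deltas=[0, 0, -0.03, 0, 0, 0, 0.25, 0, 0, -0.08, 0, 0, 0, 0.25, 0, 0, -0.12, 0, 0, 0, 0.25, 0.008, 0.055, -0.12, 0, 0, 0, 0.25, 0.016, 0.11, -0.12, 0, 0, 0, 0.25, 0.024, 0.165, -0.12, 0, 0, 0, 0.25, 0.032, 0.22, -0.12, 0, 0, 0, 0.25, 0.04, 0.28, -0.12, 0, 0, 0, 0.25, 0.048, 0.34, -0.12, 0, 0, 0, 0.25, 0.056, 0.4, -0.12, 0, 0, 0, 0.25, 0.064, 0.46, -0.12, 0, 0, 0, 0.25, 0.073, 0.52, -0.12, 0, 0, 0, 0.25])

```text
t: 12.3
tool_pos: [0.4308, 0.1048, 0.1671]
orientation: [-0.0, -3.141, -0.0]
force: [1.2, 0.1, -1.9]
opening: 0.0405
gripper_force: 25.0
```

Request:
move_arm(deltas=[0.01, 0.06, 0, 0, 0, 0, 0.25, 0.018, 0.11, 0, 0, 0, 0, 0.25, 0.02, 0.132, 0, 0, 0, 0, 0.25, 0.02, 0.136, 0, 0, 0, 0, 0.25, 0.02, 0.136, 0, 0, 0, 0, 0.25])

```text
t: 12.92
tool_pos: [0.4115, 0.2385, 0.1669]
orientation: [0.001, -3.141, 0.001]
force: [-0.0, 0.4, -1.8]
opening: 0.041
gripper_force: 25.0
```

```bash
python3 -c "
from h import *
go(.412,.239,.0585,180);s=robot.read_state();print(s['gripper_force'],s['force'])
p,d=snap('wrist')
wobj(s['tool_pos'][0],s['tool_pos'][1],.028,.11,.14,s,d)
wobj(s['tool_pos'][0],s['tool_pos'][1],.028,s['tool_pos'][2]+.002,s['tool_pos'][2]+.012,s,d)"
```

```text
t 12.93 pos [0.4115 0.2385 0.1669] shift [-0.0006  0.0006  0.1084] turn [-0.001 -0.001  0.001] open 0.041
24.998711049556732 [-0.03629298  0.35056928 -1.82719686]
n 763 rect [array([410.3, 237.3]), array([52.5, 55. ]), np.float64(59.4)] circ ((0.4107204079627991, 0.23846487700939178), 0.0279870443046093) z 0.13
n 1961 rect [array([409.2, 236.2]), array([47.9, 40.9]), np.float64(58.3)] circ ((0.4056552052497864, 0.23848360776901245), 0.0269305557012558) z 0.1746
```

Request:
move_arm(deltas=[0, 0.001, 0.03, 0, 0, 0, 0.25, 0, 0.001, 0.06, 0, 0, 0, 0.25, 0, 0.001, 0.08, 0, 0, 0, 0.25, 0, 0.001, 0.093, 0, 0, 0, 0.25, 0, 0.001, 0.101, 0, 0, 0, 0.25, 0, 0.001, 0.105, 0, 0, 0, 0.25, 0, 0.001, 0.107, 0, 0, 0, 0.25, 0, 0.001, 0.108, 0, 0, 0, 0.25, 0, 0.001, 0.108, 0, 0, 0, 0.25])

```text
t: 14.1
tool_pos: [0.4119, 0.2401, 0.0597]
orientation: [-0.001, 3.141, 0.0]
force: [0.5, -0.1, -1.5]
opening: 0.0411
gripper_force: 25.0
```

Request:
move_arm(deltas=[0, 0, 0.0015, 0, 0, 0, 0.25, 0, 0, 0.0015, 0, 0, 0, 0.25, 0, 0, 0.0015, 0, 0, 0, 0.5, 0, 0, 0.0015, 0, 0, 0, 0.7, 0, 0, 0.0015, 0, 0, 0, 0.8, 0, 0, 0, 0, 0, 0, 0.8, 0, 0, -0.03, 0, 0, 0, 0.8, 0, 0, -0.08, 0, 0, 0, 0.8, 0, 0, -0.13, 0, 0, 0, 0.8, 0, 0, -0.14, 0, 0, 0, 0.8])

```text
t: 15.35
tool_pos: [0.4138, 0.2409, 0.2038]
orientation: [-0.0, 3.135, 0.005]
force: [1.3, 0.1, 0.6]
opening: 0.0743
gripper_force: 0.0
```

```bash
python3 -c "
from h import *
go(.4445,-.1795,.16,180);s=robot.read_state()
p,d=snap('wrist')
wobj(.411,.239,.035,.055,.08,s,d)"
```

```text
t 15.35 pos [0.4138 0.2409 0.2038] shift [-0.0303 -0.4206  0.0428] turn [0.003 0.006 0.   ] open 0.0743
n 576 rect [array([410.5, 239. ]), array([40.2, 40.9]), np.float64(89.4)] circ ((0.4107604920864105, 0.23918487131595612), 0.02103256620466709) z 0.0665
```

Request:
move_arm(deltas=[-0.004, -0.06, 0, 0, 0, 0, 0.6, -0.009, -0.12, 0, 0, 0, 0, 0.6, -0.013, -0.18, 0, 0, 0, 0, 0.6, -0.018, -0.24, 0, 0, 0, 0, 0.6, -0.022, -0.3, 0, 0, 0, 0, 0.6, -0.026, -0.36, 0, 0, 0, 0, 0.6, -0.03, -0.405, 0, 0, 0, 0, 0.6, -0.031, -0.42, 0.02, 0, 0, 0, 0.6, -0.031, -0.42, 0.05, 0, 0, 0, 0.6, -0.031, -0.42, 0.06, 0, 0, 0, 0.6])

```text
t: 16.65
tool_pos: [0.4406, -0.1792, 0.1357]
orientation: [-0.001, -3.136, -0.004]
force: [-0.1, 1.1, -0.2]
opening: 0.0559
gripper_force: 0.0
```

```bash
python3 -c "
from h import *
go(.4445,-.1797,.023,180)"
```

```text
t 16.65 pos [ 0.4406 -0.1792  0.1357] shift [-0.0045 -0.0009  0.1127] turn [ 0.003 -0.005 -0.   ] open 0.0559
```

Request:
move_arm(deltas=[-0.004, 0, 0.03, 0, 0, 0, 0.6, -0.004, 0, 0.07, 0, 0, 0, 0.6, -0.004, 0, 0.095, 0, 0, 0, 0.6, -0.004, 0, 0.109, 0, 0, 0, 0.6, -0.004, 0, 0.112, 0, 0, 0, 0.6, -0.004, 0, 0.112, 0, 0, 0, 0.5, -0.004, 0, 0.112, 0, 0, 0, 0.2, -0.004, 0, 0.112, 0, 0, 0, 0.1, -0.004, 0, 0.112, 0, 0, 0, 0.1, -0.004, 0, 0.112, 0, 0, 0, 0.1], squeeze=20)

```text
t: 17.9
tool_pos: [0.4473, -0.1802, 0.028]
orientation: [-0.0, 3.141, -0.001]
force: [-0.9, 0.6, 5.0]
opening: 0.0252
gripper_force: 20.0
```

Request:
move_arm(deltas=[0, 0, -0.03, 0, 0, 0, 0.1, 0, 0, -0.08, 0, 0, 0, 0.1, 0, 0, -0.12, 0, 0, 0, 0.1, -0.009, 0.05, -0.12, 0, 0, 0, 0.1, -0.018, 0.1, -0.12, 0, 0, 0, 0.1, -0.027, 0.15, -0.12, 0, 0, 0, 0.1, -0.036, 0.2, -0.12, 0, 0, 0, 0.1, -0.045, 0.25, -0.12, 0, 0, 0, 0.1, -0.054, 0.3, -0.12, 0, 0, 0, 0.1, -0.063, 0.35, -0.12, 0, 0, 0, 0.1, -0.071, 0.382, -0.12, 0, 0, 0, 0.1, -0.072, 0.388, -0.12, 0, 0, 0, 0.1])

```text
t: 19.4
tool_pos: [0.5185, 0.2097, 0.1468]
orientation: [0.004, -3.141, 0.0]
force: [0.3, -0.0, -1.2]
opening: 0.0256
gripper_force: 20.0
```

```bash
python3 -c "
from h import *
go(.519,.2075,.0385,180);s=robot.read_state();print(s['gripper_force'],s['force'])
p,d=snap('wrist','w3.png')
x,y,z=s['tool_pos']
wobj(x-.003,y,.02,z-.003,z+.006,s,d)"
```

```text
t 19.4 pos [0.5185 0.2097 0.1468] shift [-0.0006 -0.0022  0.1083] turn [-0.    -0.001  0.003] open 0.0256
19.999787751585245 [ 0.34865983 -0.01825043 -1.16127623]
n 1222 rect [array([516.1, 208.9]), array([38.3, 25.9]), np.float64(83.1)] circ ((0.5139685273170471, 0.20974555611610413), 0.019710619002580643) z 0.1468
```

View pics/w3.png

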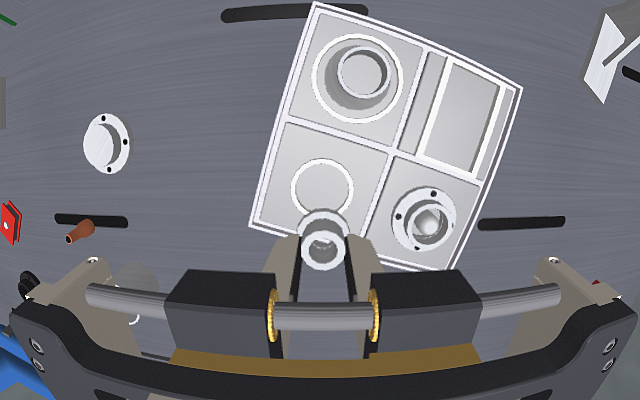

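The bung is held level at (323,245), and the flange and reducer sit in their nests. Lowering.

Request:
move_arm(deltas=[-0.001, -0.002, 0.03, 0, 0, 0, 0.1, -0.001, -0.002, 0.06, 0, 0, 0, 0.1, -0.001, -0.002, 0.08, 0, 0, 0, 0.1, -0.001, -0.002, 0.093, 0, 0, 0, 0.1, -0.001, -0.002, 0.101, 0, 0, 0, 0.1, -0.001, -0.002, 0.105, 0, 0, 0, 0.1, -0.001, -0.002, 0.107, 0, 0, 0, 0.1, -0.001, -0.002, 0.108, 0, 0, 0, 0.1, -0.001, -0.002, 0.108, 0, 0, 0, 0.1])

```text
t: 20.58
tool_pos: [0.52, 0.2062, 0.0397]
orientation: [-0.001, 3.141, 0.0]
force: [-0.9, -0.7, -1.3]
opening: 0.0251
gripper_force: 20.0
```

Not in contact yet, so I'll go a little lower, then release with a limited opening.

Request:
move_arm(deltas=[0, 0, 0.0015, 0, 0, 0, 0.1, 0, 0, 0.002, 0, 0, 0, 0.1, 0, 0, 0.002, 0, 0, 0, 0.1])

```text
t: 20.95
tool_pos: [0.5202, 0.2062, 0.0389]
orientation: [-0.001, 3.141, 0.0]
force: [-4.5, -2.1, 11.2]
opening: 0.0249
gripper_force: 20.0
```

Request:
move_arm(deltas=[0, 0, 0, 0, 0, 0, 0.35, 0, 0, 0, 0, 0, 0, 0.5, 0, 0, 0, 0, 0, 0, 0.55, 0, 0, -0.02, 0, 0, 0, 0.6, 0, 0, -0.06, 0, 0, 0, 0.7, 0, 0, -0.11, 0, 0, 0, 0.7, 0, 0, -0.16, 0, 0, 0, 0.7, 0, 0, -0.16, 0, 0, 0, 0.7])

```text
t: 21.95
tool_pos: [0.523, 0.207, 0.2047]
orientation: [-0.0, 3.131, 0.005]
force: [0.2, 0.0, -1.0]
opening: 0.065
gripper_force: 0.0
```

```bash
python3 -c "
from h import *
go(.38,-.2885,.15,175.5);go(.38,-.2885,.023,175.5);s=robot.read_state()
p,d=snap('wrist')
wobj(.516,.207,.02,.03,.055,s,d);wobj(.516,.207,.025,.013,.055,s,d)"
```

```text
t 21.95 pos [0.523  0.207  0.2047] shift [ 0.1437 -0.4956  0.0517] turn [0.004 0.01  0.079] open 0.065
t 21.95 pos [0.523  0.207  0.2047] shift [ 0.145  -0.496   0.1787] turn [0.004 0.01  0.079] open 0.065
n 327 rect [array([517., 205.]), array([24.2, 24.6]), np.float64(1.3)] circ ((0.5177180767059326, 0.20490649342536926), 0.01311652921140194) z 0.0387
n 621 rect [array([519.5, 206.9]), array([38.2, 42.6]), np.float64(57.9)] circ ((0.5168951153755188, 0.2068660855293274), 0.02432042732834816) z 0.032
```

Request:
move_arm(deltas=[0.017, -0.06, 0, 0, 0.005, 0.02, 0.65, 0.035, -0.12, 0, 0, 0.01, 0.04, 0.65, 0.052, -0.18, 0, 0, 0.01, 0.06, 0.65, 0.07, -0.24, 0, 0, 0.01, 0.079, 0.65, 0.087, -0.3, 0, 0, 0.01, 0.079, 0.65, 0.105, -0.36, 0, 0, 0.01, 0.079, 0.65, 0.122, -0.42, 0, 0, 0.01, 0.079, 0.65, 0.14, -0.48, 0.02, 0, 0.01, 0.079, 0.65, 0.144, -0.496, 0.05, 0, 0.01, 0.079, 0.65, 0.144, -0.496, 0.07, 0, 0.01, 0.079, 0.65, 0.144, -0.496, 0.07, 0, 0.01, 0.079, 0.65])

```text
t: 23.38
tool_pos: [0.3738, -0.2886, 0.1246]
orientation: [-0.125, -3.125, -0.006]
force: [-0.3, 0.7, 0.7]
opening: 0.0606
gripper_force: 0.0
```

```bash
python3 -c "
from h import *
go(.38,-.2885,.023,175.5)"
```

```text
t 23.38 pos [ 0.3738 -0.2886  0.1246] shift [-0.0076  0.0002  0.1015] turn [ 0.003 -0.015 -0.001] open 0.0606
```

Request:
move_arm(deltas=[-0.006, 0, 0.02, 0, -0.01, 0, 0.65, -0.006, 0, 0.06, 0, -0.01, 0, 0.65, -0.006, 0, 0.085, 0, -0.01, 0, 0.65, -0.006, 0, 0.098, 0, -0.01, 0, 0.65, -0.006, 0, 0.101, 0, -0.01, 0, 0.65, -0.006, 0, 0.101, 0, -0.01, 0, 0.65])

```text
t: 24.12
tool_pos: [0.3815, -0.2909, 0.0273]
orientation: [0.123, 3.138, -0.002]
force: [-0.2, -0.6, -0.2]
opening: 0.0603
gripper_force: 0.0
```

Request:
move_arm(deltas=[0, 0.002, 0.003, 0, 0, 0, 0.6, 0, 0.002, 0.003, 0, 0, 0, 0.4, 0, 0.002, 0.003, 0, 0, 0, 0.25, 0, 0.002, 0.003, 0, 0, 0, 0.25, 0, 0.002, 0.003, 0, 0, 0, 0.25, 0, 0.002, 0.003, 0, 0, 0, 0.25], squeeze=25)

```text
t: 24.88
tool_pos: [0.3811, -0.2885, 0.0236]
orientation: [0.124, 3.139, -0.001]
force: [-1.3, 1.8, 4.7]
opening: 0.0398
gripper_force: 25.0
```

Request:
move_arm(deltas=[0, 0, -0.03, 0, 0, 0, 0.25, 0, 0, -0.08, 0, 0, 0, 0.25, 0, 0, -0.12, 0, 0, 0, 0.25, 0, 0, -0.12, 0, 0, 0, 0.25])

```text
t: 25.38
tool_pos: [0.3827, -0.2902, 0.1468]
orientation: [0.124, 3.134, -0.008]
force: [0.6, -0.8, -1.9]
opening: 0.0397
gripper_force: 25.0
```

```bash
python3 -c "
from h import *
go(.443,.345,.15,163.1);s=robot.read_state();print(s['gripper_force'],s['force'])
p,d=snap('wrist')
x,y,z=s['tool_pos'];wobj(x,y,.05,z-.001,z+.012,s,d)"
```

```text
t 25.38 pos [ 0.3827 -0.2902  0.1468] shift [-0.0101  0.6379 -0.0062] turn [-0.004  0.006  0.216] open 0.0397
24.999944642186165 [ 0.61563985 -0.80341708 -1.94760197]
n 9424 rect [array([ 376.1, -290.9]), array([69.4, 70.9]), np.float64(85.5)] circ ((0.3758355975151062, -0.290863960981369), 0.04036056250333786) z 0.1533
```

Request:
move_arm(deltas=[-0.02, 0.05, 0, 0, 0, 0.02, 0.25, -0.03, 0.105, 0, 0, 0, 0.04, 0.25, -0.03, 0.16, 0, 0, 0, 0.06, 0.25, -0.03, 0.22, 0, 0, 0, 0.08, 0.25, -0.03, 0.28, 0, 0, 0, 0.1, 0.25, -0.03, 0.34, 0, 0, 0, 0.12, 0.25, -0.025, 0.4, 0, 0, 0, 0.14, 0.25, -0.02, 0.46, 0, 0, 0, 0.16, 0.25, -0.017, 0.52, 0, 0, 0, 0.18, 0.25, -0.013, 0.58, 0, 0, 0, 0.2, 0.25, -0.01, 0.625, 0, 0, 0, 0.216, 0.25, -0.01, 0.636, 0, 0, 0, 0.216, 0.25])

```text
t: 26.92
tool_pos: [0.4391, 0.3464, 0.14]
orientation: [-0.456, -3.105, 0.005]
force: [0.2, -0.8, -2.0]
opening: 0.0397
gripper_force: 25.0
```

Request:
move_arm(deltas=[0, 0, 0, 0, 0, 0, 0.25, 0, 0, 0, 0, 0, 0, 0.25])

```text
t: 27.18
tool_pos: [0.4407, 0.3432, 0.142]
orientation: [-0.463, -3.106, 0.003]
force: [0.5, -0.2, -2.1]
opening: 0.0399
gripper_force: 25.0
```

```bash
python3 -c "
from h import *
go(.4435,.345,.0345,163.1);s=robot.read_state();print(s['gripper_force'],s['force'])
p,d=snap('wrist','w4.png')"
```

```text
t 27.18 pos [0.4407 0.3432 0.142 ] shift [-0.0022  0.0027  0.1075] turn [-0.002 -0.001 -0.001] open 0.0399
24.99971531331539 [ 0.52766178 -0.16447547 -2.09484038]
```

View pics/w4.png

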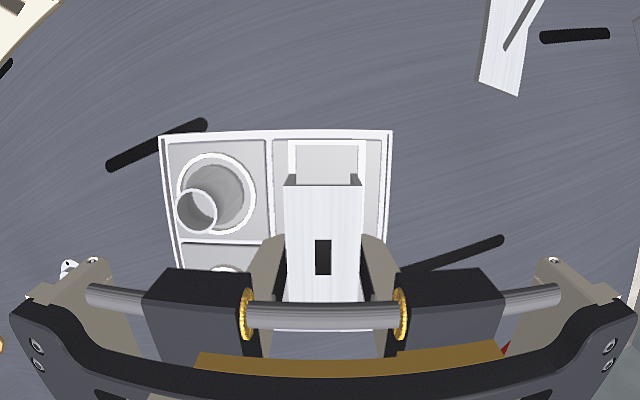

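The channel at (322,240) is level and lined up with its trough. Lowering.

Request:
move_arm(deltas=[-0.002, 0.002, 0.03, 0, 0, 0, 0.25, -0.002, 0.002, 0.06, 0, 0, 0, 0.25, -0.002, 0.002, 0.08, 0, 0, 0, 0.25, -0.002, 0.002, 0.093, 0, 0, 0, 0.25, -0.002, 0.002, 0.1, 0, 0, 0, 0.25, -0.002, 0.002, 0.104, 0, 0, 0, 0.25, -0.002, 0.002, 0.106, 0, 0, 0, 0.25, -0.002, 0.002, 0.107, 0, 0, 0, 0.25, -0.002, 0.002, 0.107, 0, 0, 0, 0.25])

```text
t: 28.35
tool_pos: [0.4437, 0.3463, 0.0364]
orientation: [0.461, 3.107, -0.0]
force: [0.5, 0.1, -2.9]
opening: 0.0395
gripper_force: 25.0
```

Request:
move_arm(deltas=[0, 0, 0.001, 0, 0, 0, 0.25, 0, 0, 0.002, 0, 0, 0, 0.25, 0, 0, 0.0025, 0, 0, 0, 0.25])

```text
t: 28.72
tool_pos: [0.4436, 0.3462, 0.0346]
orientation: [0.461, 3.107, -0.0]
force: [-5.3, -3.7, 10.5]
opening: 0.0396
gripper_force: 25.0
```

Request:
move_arm(deltas=[0, 0, 0, 0, 0, 0, 0.5, 0, 0, 0, 0, 0, 0, 0.6, 0, 0, 0, 0, 0, 0, 0.65, 0, 0, -0.02, 0, 0, 0, 0.7, 0, 0, -0.06, 0, 0, 0, 0.7, 0, 0, -0.11, 0, 0, 0, 0.7, 0, 0, -0.16, 0, 0, 0, 0.7, 0, 0.05, -0.2, 0, 0, 0, 0.7, 0, 0.1, -0.2, 0, 0, 0, 0.7, 0, 0.15, -0.2, 0, 0, 0, 0.7, 0, 0.15, -0.2, 0, 0, 0, 0.7])

```text
t: 30.1
tool_pos: [0.4866, 0.4921, 0.2323]
orientation: [-0.458, -3.107, 0.002]
force: [-0.4, 0.7, -0.9]
opening: 0.0653
gripper_force: 0.0
```

Run:
```python
from h import *
p,d=snap('top');X=cloud('top',d).reshape(-1,3)
cv2.imwrite('pics/end.png',cv2.resize(p[90:290,120:440],(800,500))[:,:,::-1])
def f(n,x,y,r,z0,z1):
    W=X[(np.hypot(X[:,0]-x,X[:,1]-y)<r)&(X[:,2]>z0)&(X[:,2]<z1)]
    q=cv2.minAreaRect((W[:,:2]*1000).astype(np.float32));print(n,len(W),[np.round(a,1) for a in q],np.median(W[:,2]).round(4))
f('channel',.443,.345,.055,.03,.06);f('flange',.547,.312,.03,.03,.05);f('bung',.517,.206,.025,.03,.05);f('reducer',.411,.239,.035,.055,.08)
f('blank',.4635,-.037,.03,.018,.035);f('stub',.645,-.032,.04,.045,.07)
print(robot.read_state()['t'])
```

```text
channel 520 [array([442. , 345.5]), array([42.1, 80.2]), np.float64(73.9)] 0.0404
flange 165 [array([546.6, 311.4]), array([44.8, 46.5]), np.float64(1.4)] 0.0355
bung 53 [array([517.6, 204.4]), array([24. , 23.2]), np.float64(63.4)] 0.0383
reducer 89 [array([411. , 237.9]), array([40.4, 39.6]), np.float64(0.4)] 0.0651
blank 259 [array([463.3, -36.8]), array([44.8, 47. ]), np.float64(1.1)] 0.0259
stub 111 [array([645.1, -32. ]), array([59.5, 56.7]), np.float64(0.6)] 0.0544
30.15
```

View pics/end.png

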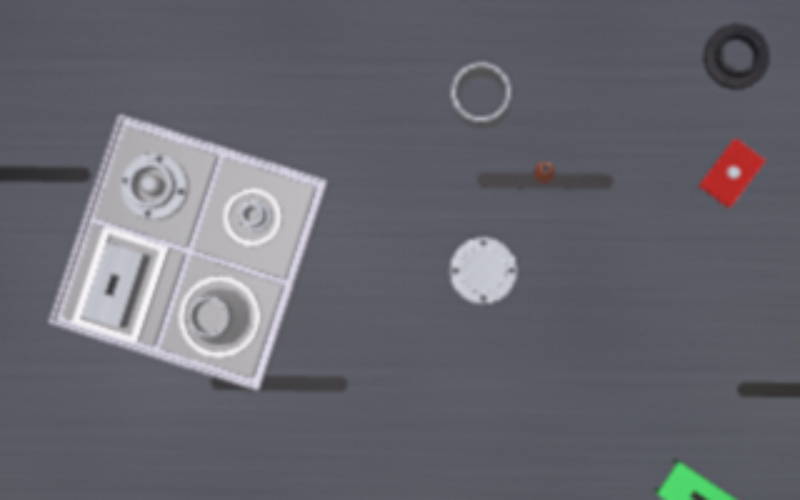

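The picture shows all four parts in their nests: flange (155,185), bung (252,215), channel (113,285) and reducer (220,315). The stub and blank flange haven't moved.

```bash
python3 -c "
from plant import robot
print(robot.close_job())"
```

```text
the job is handed in; nothing more can be done
None
```

I handed the job in at about 30 s. In the last camera check all four parts were seated in their nests within about 4 mm of centre, and the blank flange and stub hadn't moved; no verdict came back.

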